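Recall the standing height on a desk's key pucks

ROBOT

A 6-joint arm with a two-finger parallel gripper is mounted at the origin on the work surface. World frame = base frame: x ahead of the robot, y to its left, z up, the work surface at z = 0. Lengths are in m, angles in rad, forces in N, time in s.
With the tool pointing down it reaches from about 0.25 to 0.725 m from the base axis. Payload 4 kg.
Tool frame: the origin (TCP) lies on the centre line of the jaws, within the pads' length; the fingertips stand 17 mm ahead of it and the grasp point (between the pads) lies 2 mm behind it; z points along the fingers, y is the line along which they close (so a half turn about z gives the same grasp; the last joint's range is limited). The gripper opens to 85 mm and grips with 20 to 120 N. Pads are 22 mm wide; open, the fingers measure 114 mm over their backs; the gripper's body (76 mm by 85 mm) begins 54 mm behind the grasp point. The pads swing forward as they close: fully open they stand 13 mm farther back than shut.
Start: joints at [-1.271, 0.241, 0.005, 1.335, 0, 1.571], TCP at [0.148, -0.478, 0.248] pointing down, gripper open.
Joint ranges: [-2.72, 2.72], [-1.05, 1.87], [-1.09, 1.28], [-1.99, 2.15], [-1.42, 1.44], [-3.14, 3.14]. Speed limits (rad/s): [2.79, 2.79, 3.14, 3.14, 3.14, 3.14].

INTERFACE

Orientations are given as a unit quaternion [x, y, z, w].
In Python, from workcell import bot, camera, get_calibration gives the robot as it stands.
- The arm moves only by the tool apply_moves, never from a script. Its argument "steps" is a list of rows, each a list of 3 entries, a list of its own where there are three numbers: the shift along the tool's x, y, z as a fraction of full scale, then the turn, a rotation vector about the tool's x, y, z as a fraction of full scale, then the opening, from 0 (shut) to 1 (fully open). A call has exactly 8 rows; each row shifts and turns the commanded pose from where the row before left it, along the tool's axes as they then stand; what a row does not reach is not made up. Full scale, the value 1, is 20 cm for a shift and pi rad for a turn. A row lasts 1/12 s, in which the tool goes at most 41.7 mm and 7.16 degrees, less where a joint would pass 70% of its speed; a pose out of reach is approached as far as the arm can. A call with a number of a shift or a turn outside -1 to 1 is refused whole. A call with a gripper value outside its range is refused whole. The fingers move at their own pace and stop on an object; the grip force is fixed at half the most. Time passes only in rows, so rows that do not move let the fingers close, or fill a call up. It gives the time, the measured TCP pose, the force, the opening and the grip force at its end, in the units of the state.
- bot.get_obs(): the state, without advancing time (a new reading comes with each control period).
- camera(name): name is "scene" or "top" or "wrist"; returns (picture, depth): 384x512x3 uint8, red, green, blue; 384x512 float32, m along the optical axis (not along the pixel's ray), 0 where there is no reading.
- get_calibration(name): a dict with "fov_y" (degrees; the focal length in pixels is half the picture's height over the tangent of half this angle, whatever the lens; pixels are square), "cx", "cy" (the principal point, pixels), "rvec" (rotation vector, rad) and "tvec" (3), from world to camera coordinates, as OpenCV has them. Camera axes: x right, y down, z forward; pixel columns grow to the right and rows downward; lengths in m; the calibration is good to about 2 mm. A picture is of the moment at which its call begins: read the wrist's pose just before it. get_calibration takes no time and is no camera call; for the wrist camera it gives the pose at the moment of the call.
- bot.job_done(): hands the job in; it is judged then, once.
The state is a dict: "clock": time; "joint_pos": joint angles; "joint_vel": joint speeds; "tau": joint torques, N m; "eef_pos": TCP position; "tool_rot": TCP orientation; "ft_force": force on the tool from outside, world axes, zero at the start; "ft_torque": the same for the moment, N m; "grip_width": finger opening in m; "grasp_force": force on a finger pad.
Only numpy, scipy, OpenCV 4.12 (cv2) and the standard library are available. Lean on these libraries where they do the work, as an engineer would, in place of code of your own. Each camera call takes 0.05 s, during which the arm holds its last target. There are 200 camera calls.

TASK

Raise the desk to its standing height with the keys on the wooden tray: with your fingertips, lightly press down the large round key to wake the controller and let it come up again, then press the long bar key and hold it down for at least one second before letting go. Do not press the other keys, do not pick up or shift any puck, and leave everything else on the desk where it stands.

Things in the scene. Friction and masses are not known exactly. Their poses are not given: they have to be found in the camera images.
- tray: Flat light-wood dock tray lying on the white desk, 200 (its x) x 390 (its y) x 8 mm; origin at the centre of its underside, z up. Eight places in two rows of four, about 90 mm apart, hold the five key pucks and three small other things, in any order.
- round_puck: Loose white plastic key puck standing on the tray, housing 62 mm in diameter and 18 mm high, about 0.25 kg; origin at the centre of its underside, z up. Its one spring-loaded black key cap, centred on top, is a large round disc, 40 mm across; the flat top of the cap is 27 mm above the origin when up.
- bar_puck: Loose white plastic key puck standing on the tray, housing 62 mm in diameter and 18 mm high, about 0.25 kg; origin at the centre of its underside, z up. Its one spring-loaded black key cap, centred on top, is a long straight bar, 48 mm long (along the puck's y axis) and 18 mm wide; the flat top of the cap is 27 mm above the origin when up.
- dot_puck: Loose white plastic key puck standing on the tray, housing 62 mm in diameter and 18 mm high, about 0.25 kg; origin at the centre of its underside, z up. Its one spring-loaded black key cap, centred on top, is a small round disc, 18 mm across; the flat top of the cap is 27 mm above the origin when up.
- square_puck: Loose white plastic key puck standing on the tray, housing 62 mm in diameter and 18 mm high, about 0.25 kg; origin at the centre of its underside, z up. Its one spring-loaded black key cap, centred on top, is a square, 29 x 29 mm; the flat top of the cap is 27 mm above the origin when up.
- cross_puck: Loose white plastic key puck standing on the tray, housing 62 mm in diameter and 18 mm high, about 0.25 kg; origin at the centre of its underside, z up. Its one spring-loaded black key cap, centred on top, is a plus-shaped cross, 42 mm across with arms 12 mm wide; the flat top of the cap is 27 mm above the origin when up.
- round_cap (a joint): How far the cap of round_puck is pushed down, m: 0 = up, 0.006 = at its stop; it counts as pressed beyond 0.0035. The spring pushes back with about 1 N at the top and 5 N at the stop, and lifts the cap again when let go.
- bar_cap (a joint): How far the cap of bar_puck is pushed down, m: 0 = up, 0.006 = at its stop; it counts as pressed beyond 0.0035. The spring pushes back with about 1 N at the top and 5 N at the stop, and lifts the cap again when let go.
- dot_cap (a joint): How far the cap of dot_puck is pushed down, m: 0 = up, 0.006 = at its stop; it counts as pressed beyond 0.0035. The spring pushes back with about 1 N at the top and 5 N at the stop, and lifts the cap again when let go.
- square_cap (a joint): How far the cap of square_puck is pushed down, m: 0 = up, 0.006 = at its stop; it counts as pressed beyond 0.0035. The spring pushes back with about 1 N at the top and 5 N at the stop, and lifts the cap again when let go.
- cross_cap (a joint): How far the cap of cross_puck is pushed down, m: 0 = up, 0.006 = at its stop; it counts as pressed beyond 0.0035. The spring pushes back with about 1 N at the top and 5 N at the stop, and lifts the cap again when let go.
- succulent: Bystander: small potted succulent on the tray, pot 56 mm across, 45 mm high, about 70 mm with leaves; origin under its centre.
- tape: Bystander: roll of clear tape lying flat on the tray, 54 mm across, 18 mm high, hole 30 mm; origin under its centre.
- weight: Bystander: brass paperweight with a knob on top, 48 mm across, 34 mm high, on the tray; origin under its centre.
- mug: Bystander: blue mug, 80 mm across, 92 mm high, on the desk to the robot's right of the tray; origin under its centre.
- pencup: Bystander: dark round pen cup with pens, 72 mm across, 150 mm high with the pens, on the desk to the left of the tray; origin under its centre.
- stapler: Bystander: black stapler, 34 x 125 x 48 mm, on the desk between robot and tray, long axis y; origin under its centre.
- case: Bystander: grey glasses case, 60 x 155 x 38 mm, on the desk beyond the tray, long axis y; origin under its centre.
Mind the look-alikes: they are no part of the job. Leave any red look-alike of the round_puck alone. What is shaped like the bar_puck but orange is not meant.

How it is judged:
By the outcome, as a careful person would: the job done as asked, in the order asked, and still so for the second after the job is handed in, with the robot touching nothing.
It also fails if it takes over 40 s, if anything falls off the work surface, if the arm or the gripper's body presses on something with over 40 N, if the wrist force passes 120 N, or if a joint passes its speed limit or range.

## Working session

There is one attempt and no reset: what is moved stays moved. The work goes in short steps, Python scripts to look and compute and a tool call to move; the robot and the scene stay as the last step left them, time stands still between calls to the robot, and variables do not carry over. Pictures are saved under pics/ and viewed, at most 10 in all, crops included, and the job is handed in when it is done.

Besides the shell and the picture viewer there is one more tool, called after "Request:" as name([rows], argument=value, ...), one row to a line, values as JSON. apply_moves: Moves the arm, as the interface text tells. Its arguments: {"type":"object","properties":{"steps":{"type":"array"}},"required":["steps"]}

```bash
mkdir -p pics; ls
cat > h.py <<'E'
import numpy as np, cv2
from workcell import bot, camera, get_calibration
def ray(c,u,v,z):
    f=192/np.tan(np.radians(c["fov_y"])/2)
    R=cv2.Rodrigues(np.array(c["rvec"],float))[0]; t=np.array(c["tvec"],float).ravel()
    o=-R.T@t; d=R.T@np.array([(u-c["cx"])/f,(v-c["cy"])/f,1.])
    return o+d*(z-o[2])/d[2]
E
python3 - <<'E'
from h import *
for n in("top","scene"):
    c=get_calibration(n);p,d=camera(n);np.savez(n,p=p,d=d);cv2.imwrite(f"pics/{n}1.png",p[:,:,::-1]);print(n,c)
print(bot.get_obs())
E
```

```text
pics
top {'fov_y': 42.605972432906015, 'cx': 252.1685362962108, 'cy': 199.7759875895547, 'rvec': array([ 2.21390397, -2.16565342,  0.07051679]), 'tvec': array([-0.01600647,  0.53068339,  1.43481244])}
scene {'fov_y': 49.88023185096243, 'cx': 251.37939385386858, 'cy': 191.86803212325935, 'rvec': array([ 2.31738573,  1.04914771, -0.31754708]), 'tvec': array([-0.38615716, -0.2818    ,  1.3113499 ])}
{'clock': 0.1, 'joint_pos': array([-1.27098415e+00,  2.41344164e-01,  3.90435676e-03,  1.33519407e+00,
       -1.25424153e-05,  1.57079167e+00]), 'joint_vel': array([-0.00072616, -0.00214298,  0.00264116,  0.00197298, -0.00220702,
        0.00122   ]), 'tau': array([-1.87583705e-04, -3.73137581e+01,  2.53010345e+01,  1.08236616e-02,
       -8.64071694e-05, -1.36548846e-05]), 'eef_pos': array([ 0.14751634, -0.47720985,  0.24751601]), 'tool_rot': array([ 9.88784342e-01,  1.49347519e-01, -1.43413817e-04, -9.07537121e-04]), 'ft_force': array([ 0.71926021, -0.2190518 ,  0.56695488]), 'ft_torque': array([-0.00514719, -0.04713932,  0.02909068]), 'grasp_force': 0.0, 'grip_width': 0.08539402245795384}
```

View pics/top1.png

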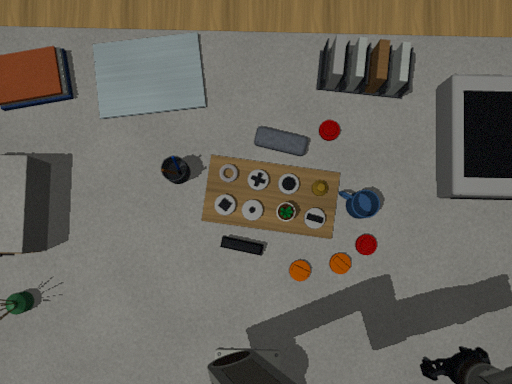

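View pics/scene1.png

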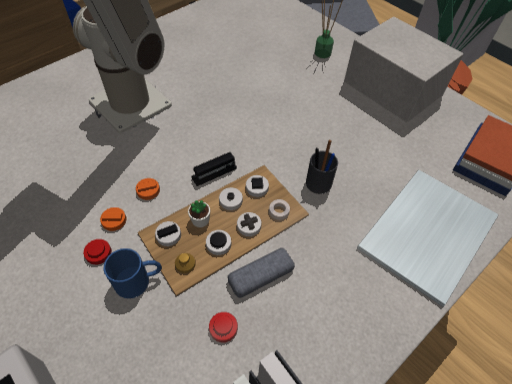

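Top view: the possible round keys are the white puck at (288,184), the small-dot puck at (252,210), and the red ones at (329,130) and (366,244). The possible bar keys are the white puck at (315,218) and the orange ones at (300,270) and (340,263). By the description I choose (288,184) for the round key and (315,218) for the bar. I'll check both in a crop and measure them.

Run:
```python
from h import *
p=np.load("top.npz")["p"]; c=get_calibration("top")
s=np.load("scene.npz")["p"]; cs=get_calibration("scene")
a=cv2.resize(p[145:245,195:385,::-1],None,fx=4,fy=4,interpolation=cv2.INTER_CUBIC)
cv2.imwrite("pics/crop.png",a)
def cap(p,c,u,v,r,z):
    h=p[v-r:v+r+1,u-r:u+r+1]; yy,xx=np.mgrid[-r:r+1,-r:r+1]
    m=((h.max(2)<70)&(xx**2+yy**2<=r*r)).astype(np.uint8)
    n,l,st,ce=cv2.connectedComponentsWithStats(m); k=1+np.argmax(st[1:,4])
    q=np.argwhere(l==k)[:,::-1]+[u-r,v-r]
    w=np.array([ray(c,x,y,z)[:2] for x,y in q]); e,V=np.linalg.eigh(np.cov(w.T))
    print(q.mean(0),len(q),w.mean(0).round(4),"long axis deg",np.degrees(np.arctan2(V[1,1],V[0,1])).round(1),(np.sqrt(e)*1e3).round(1))
cap(p,c,288,184,9,.034);cap(p,c,315,218,9,.034)
cap(s,cs,218,241,13,.034);cap(s,cs,168,232,12,.034)
# tray edge by wood colour
hsv=cv2.cvtColor(p,cv2.COLOR_RGB2HSV)
m=((hsv[:,:,1]>70)&(hsv[:,:,0]>8)&(hsv[:,:,0]<25)).astype(np.uint8); m[:140]=0;m[245:]=0;m[:,:195]=0;m[:,350:]=0
ct=max(cv2.findContours(m,0,2)[0],key=cv2.contourArea); b=cv2.boxPoints(cv2.minAreaRect(ct))
print([ray(c,*x,.008)[:2].round(3) for x in b])
for n,(u,v),z in[("succ",(287,212),.06),("weight",(320,187),.03),("mug",(363,204),.09)]:print(n,ray(c,u,v,z).round(3))
```

```text
[288.43661972 183.05633803] 142 [ 0.5811 -0.1091] long axis deg 119.8 [ 9.5 10.2]
[314.4        217.73684211] 95 [ 0.4815 -0.1863] long axis deg 74.3 [ 4.9 13.7]
[217.63235294 239.72058824] 204 [ 0.5839 -0.1111] long axis deg 133.8 [ 9.8 10.8]
[166.75324675 230.83766234] 154 [ 0.484  -0.1885] long axis deg 74.7 [ 6.3 13.8]
[array([0.468, 0.145]), array([0.665, 0.123]), array([ 0.619, -0.265]), array([ 0.422, -0.239])]
succ [ 0.495 -0.105  0.06 ]
weight [ 0.572 -0.202  0.03 ]
mug [ 0.521 -0.315  0.09 ]
```

View pics/crop.png

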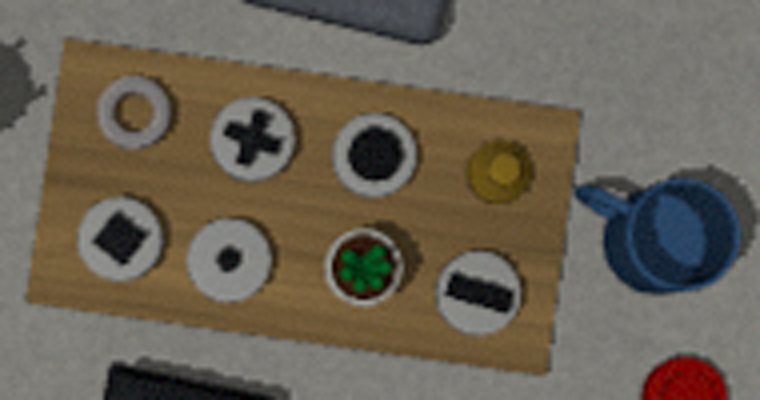

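The crop confirms the choice: the large disc is at crop (375,153) and the white bar at (480,293). The succulent and the brass weight are their neighbours. I'll go in high with the gripper shut; the start yaw already lines up with the bar.

Request:
apply_moves([
  [[0.164, -0.0694, 0], [0, 0, 0], 0],
  [[0.164, -0.0694, 0], [0, 0, 0], 0],
  [[0.164, -0.0694, 0], [0, 0, 0], 0],
  [[0.164, -0.0694, 0], [0, 0, 0], 0],
  [[0.164, -0.0694, 0], [0, 0, 0], 0],
  [[0.164, -0.0694, 0], [0, 0, 0], 0],
  [[0.164, -0.0694, 0], [0, 0, 0], 0],
  [[0.164, -0.0694, 0], [0, 0, 0], 0],
])

```text
clock: 0.77
eef_pos: [0.3664, -0.2926, 0.248]
tool_rot: [0.989, 0.149, -0.0, -0.0]
ft_force: [0.6, -0.1, 0.7]
grip_width: 0.0003
grasp_force: 0.0
```

Request:
apply_moves([
  [[0.164, -0.0694, 0], [0, 0, 0], 0],
  [[0.164, -0.0694, 0], [0, 0, 0], 0],
  [[0.164, -0.0694, 0], [0, 0, 0], 0],
  [[0.164, -0.0694, 0], [0, 0, 0], 0],
  [[0.164, -0.0694, 0], [0, 0, 0], 0],
  [[0.164, -0.0694, 0], [0, 0, 0], 0],
  [[0.164, -0.0694, 0], [0, 0, 0], 0],
  [[0, 0, 0], [0, 0, 0], 0],
])

```text
clock: 1.43
eef_pos: [0.5601, -0.1291, 0.2468]
tool_rot: [0.988, 0.152, 0.001, -0.001]
ft_force: [-0.1, -1.9, 0.4]
grip_width: 0.0001
grasp_force: 0.0
```

Run:
```python
from h import *
o=bot.get_obs();c=get_calibration("wrist");p,d=camera("wrist");cv2.imwrite("pics/w1.png",p[:,:,::-1]);np.savez("w1",p=p,d=d,**{k:np.array(v) for k,v in c.items()})
print(o["eef_pos"],o["tool_rot"],o["ft_force"])
f=192/np.tan(np.radians(c["fov_y"])/2);R=cv2.Rodrigues(c["rvec"])[0]
for n,q in(("round",(.5825,-.11,.035)),("bar",(.483,-.1875,.035))):
    x=R@np.array(q)+np.ravel(c["tvec"]);print(n,f*x[:2]/x[2]+[c["cx"],c["cy"]])
```

```text
[ 0.56006442 -0.1291352   0.24683209] [ 9.88308409e-01  1.52463486e-01  6.26526595e-04 -9.90606746e-04] [-0.08713144 -1.88357647  0.40310969]
round [246.83042833 140.6855986 ]
bar [288.07349395 249.33970139]
```

View pics/w1.png

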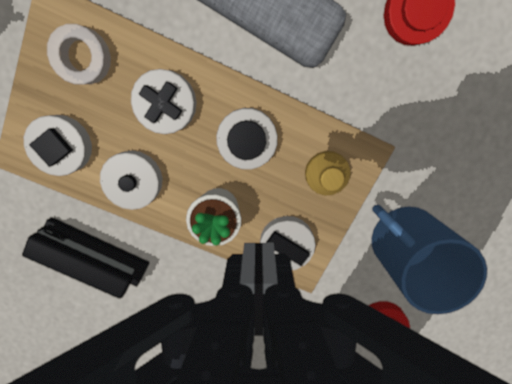

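The wrist view shows the round cap at (247,140) and the bar at (290,249), which agrees with my predictions to within a pixel or two. Now I'll centre over the round key and go down.

Request:
apply_moves([
  [[0.0675, -0.029, 0], [0, 0, 0], 0],
  [[0.0675, -0.029, 0], [0, 0, 0], 0],
  [[0, 0, 0.15], [0, 0, 0], 0],
  [[0, 0, 0.15], [0, 0, 0], 0],
  [[0, 0, 0.15], [0, 0, 0], 0],
  [[0, 0, 0.15], [0, 0, 0], 0],
  [[0, 0, 0.15], [0, 0, 0], 0],
  [[0, 0, 0], [0, 0, 0], 0],
])

```text
clock: 2.15
eef_pos: [0.5727, -0.1144, 0.0916]
tool_rot: [0.989, 0.149, -0.006, -0.002]
ft_force: [-1.0, -0.3, -1.4]
grip_width: -0.0002
grasp_force: 0.0
```

Run:
```python
from h import *
c=get_calibration("wrist");o=bot.get_obs();p,d=camera("wrist");cv2.imwrite("pics/w2.png",p[:,:,::-1])
print(o["eef_pos"],o["tool_rot"],o["ft_force"])
```

```text
[ 0.57269095 -0.1143744   0.09161129] [ 0.98886102  0.14868664 -0.00644523 -0.00215174] [-0.99959353 -0.31083163 -1.44146489]
```

View pics/w2.png

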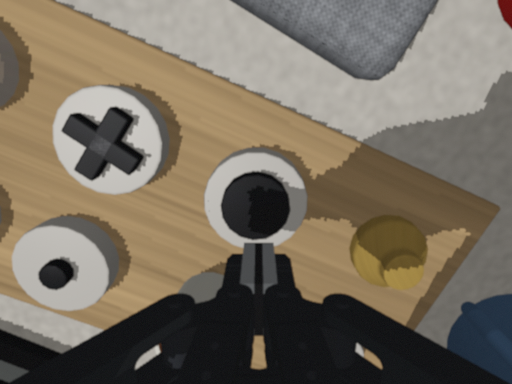

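The round key lies straight ahead of the shut fingertips, with its cap at (256,205). I still need about 10 mm along tool x, then down to 75 mm.

Request:
apply_moves([
  [[0.027, -0.003, 0], [0, 0, 0], 0],
  [[0.027, -0.003, 0], [0, 0, 0], 0],
  [[0, 0, 0.025], [0, 0, 0], 0],
  [[0, 0, 0.025], [0, 0, 0], 0],
  [[0, 0, 0.025], [0, 0, 0], 0],
  [[0, 0, 0], [0, 0, 0], 0],
  [[0, 0, 0], [0, 0, 0], 0],
  [[0, 0, 0], [0, 0, 0], 0],
])

```text
clock: 2.87
eef_pos: [0.5885, -0.1101, 0.0833]
tool_rot: [0.989, 0.149, -0.0, -0.0]
ft_force: [-0.5, -0.6, 0.8]
grip_width: 0.0004
grasp_force: 0.0
```

Request:
apply_moves([
  [[-0.029, -0.009, 0], [0, 0, 0], 0],
  [[0, 0, 0.02], [0, 0, 0], 0],
  [[0, 0, 0.02], [0, 0, 0], 0],
  [[0, 0, 0.02], [0, 0, 0], 0],
  [[0, 0, 0], [0, 0, 0], 0],
  [[0, 0, 0], [0, 0, 0], 0],
  [[0, 0, 0], [0, 0, 0], 0],
  [[0, 0, 0], [0, 0, 0], 0],
])

```text
clock: 3.53
eef_pos: [0.5827, -0.1101, 0.0714]
tool_rot: [0.989, 0.149, 0.0, 0.0]
ft_force: [0.2, 0.1, -0.2]
grip_width: 0.0002
grasp_force: 0.0
```

Request:
apply_moves([
  [[0, 0, 0.015], [0, 0, 0], 0],
  [[0, 0, 0.015], [0, 0, 0], 0],
  [[0, 0, 0.015], [0, 0, 0], 0],
  [[0, 0, 0], [0, 0, 0], 0],
  [[0, 0, 0], [0, 0, 0], 0],
  [[0, 0, 0], [0, 0, 0], 0],
  [[0, 0, 0], [0, 0, 0], 0],
  [[0, 0, 0], [0, 0, 0], 0],
])

```text
clock: 4.2
eef_pos: [0.5826, -0.1101, 0.0624]
tool_rot: [0.989, 0.149, 0.0, 0.0]
ft_force: [0.3, -0.5, -0.1]
grip_width: -0.0001
grasp_force: 0.0
```

Request:
apply_moves([
  [[0, 0, 0.02], [0, 0, 0], 0],
  [[0, 0, 0.02], [0, 0, 0], 0],
  [[0, 0, 0.016], [0, 0, 0], 0],
  [[0, 0, 0], [0, 0, 0], 0],
  [[0, 0, 0], [0, 0, 0], 0],
  [[0, 0, 0], [0, 0, 0], 0],
  [[0, 0, 0], [0, 0, 0], 0],
  [[0, 0, 0], [0, 0, 0], 0],
])

```text
clock: 4.87
eef_pos: [0.5823, -0.1101, 0.0512]
tool_rot: [0.989, 0.149, -0.0, -0.0]
ft_force: [-0.8, -0.4, 2.3]
grip_width: -0.0
grasp_force: 0.8
```

Contact is at about 52 mm, as computed. Pressing another 4 mm or so.

Request:
apply_moves([
  [[0, 0, 0.01], [0, 0, 0], 0],
  [[0, 0, 0.011], [0, 0, 0], 0],
  [[0, 0, 0], [0, 0, 0], 0],
  [[0, 0, 0], [0, 0, 0], 0],
  [[0, 0, 0], [0, 0, 0], 0],
  [[0, 0, 0], [0, 0, 0], 0],
  [[0, 0, 0], [0, 0, 0], 0],
  [[0, 0, 0], [0, 0, 0], 0],
])

```text
clock: 5.53
eef_pos: [0.5825, -0.1101, 0.047]
tool_rot: [0.989, 0.149, 0.0, 0.0]
ft_force: [-0.8, 0.1, 4.2]
grip_width: -0.0002
grasp_force: 2.1
```

Force is 4.2 N at about 5 mm of travel, so the key is pressed. Now lift clear.

Request:
apply_moves([
  [[0, 0, -0.04], [0, 0, 0], 0],
  [[0, 0, -0.08], [0, 0, 0], 0],
  [[0, 0, -0.1], [0, 0, 0], 0],
  [[0, 0, -0.1], [0, 0, 0], 0],
  [[0, 0, -0.1], [0, 0, 0], 0],
  [[0, 0, -0.03], [0, 0, 0], 0],
  [[0, 0, 0], [0, 0, 0], 0],
  [[0, 0, 0], [0, 0, 0], 0],
])

```text
clock: 6.2
eef_pos: [0.5823, -0.11, 0.1364]
tool_rot: [0.989, 0.149, -0.0, -0.0]
ft_force: [0.5, 0.5, 0.1]
grip_width: -0.0
grasp_force: 0.0
```

Request:
apply_moves([
  [[-0.098, 0.037, 0], [0, 0, 0], 0],
  [[-0.098, 0.037, 0], [0, 0, 0], 0],
  [[-0.098, 0.037, 0], [0, 0, 0], 0],
  [[-0.098, 0.037, 0], [0, 0, 0], 0],
  [[-0.098, 0.037, 0], [0, 0, 0], 0],
  [[-0.098, 0.038, 0], [0, 0, 0], 0],
  [[0, 0, 0], [0, 0, 0], 0],
  [[0, 0, 0], [0, 0, 0], 0],
])

```text
clock: 6.87
eef_pos: [0.4818, -0.1875, 0.1354]
tool_rot: [0.989, 0.148, -0.001, -0.001]
ft_force: [0.0, 0.7, 0.1]
grip_width: -0.0004
grasp_force: 0.0
```

Run:
```python
from h import *
o=bot.get_obs();p,d=camera("wrist");cv2.imwrite("pics/w3.png",p[:,:,::-1]);q,_=camera("top")
cv2.imwrite("pics/t3.png",cv2.resize(q[145:245,195:385,::-1],None,fx=4,fy=4))
print(o["eef_pos"],o["ft_force"],o["tool_rot"])
```

```text
[ 0.48175711 -0.18753833  0.13538796] [0.03397501 0.70554093 0.0705139 ] [ 9.88924069e-01  1.48414111e-01 -1.26995986e-03 -9.08428463e-04]
```

View pics/w3.png

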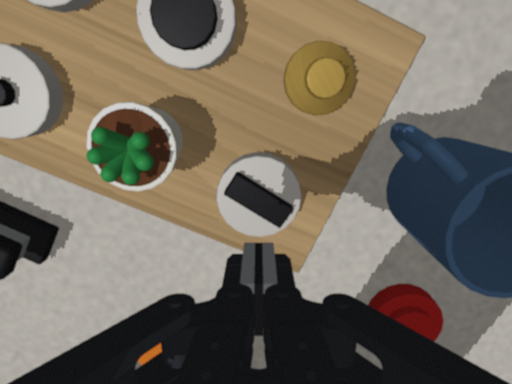

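The white bar is centred ahead of the fingertips at (258,199). It is turned about 30° to the jaws, which doesn't matter for a centred press. Descending to about 57 mm.

Request:
apply_moves([
  [[0.003, 0, 0.08], [0, 0, 0], 0],
  [[0, 0, 0.08], [0, 0, 0], 0],
  [[0, 0, 0.08], [0, 0, 0], 0],
  [[0, 0, 0.08], [0, 0, 0], 0],
  [[0, 0, 0.05], [0, 0, 0], 0],
  [[0, 0, 0.02], [0, 0, 0], 0],
  [[0, 0, 0], [0, 0, 0], 0],
  [[0, 0, 0], [0, 0, 0], 0],
])

```text
clock: 7.63
eef_pos: [0.4844, -0.1871, 0.0591]
tool_rot: [0.989, 0.15, 0.0, 0.0]
ft_force: [-0.8, 0.4, -1.1]
grip_width: -0.0004
grasp_force: 0.0
```

Request:
apply_moves([
  [[0, 0, 0.015], [0, 0, 0], 0],
  [[0, 0, 0.015], [0, 0, 0], 0],
  [[0, 0, 0.015], [0, 0, 0], 0],
  [[0, 0, 0.01], [0, 0, 0], 0],
  [[0, 0, 0], [0, 0, 0], 0],
  [[0, 0, 0], [0, 0, 0], 0],
  [[0, 0, 0], [0, 0, 0], 0],
  [[0, 0, 0], [0, 0, 0], 0],
])

```text
clock: 8.3
eef_pos: [0.4846, -0.1875, 0.0485]
tool_rot: [0.989, 0.149, 0.001, 0.0]
ft_force: [1.8, -0.0, 3.6]
grip_width: -0.0002
grasp_force: 1.6
```

Request:
apply_moves([
  [[0, 0, 0.0085], [0, 0, 0], 0],
  [[0, 0, 0], [0, 0, 0], 0],
  [[0, 0, 0], [0, 0, 0], 0],
  [[0, 0, 0], [0, 0, 0], 0],
  [[0, 0, 0], [0, 0, 0], 0],
  [[0, 0, 0], [0, 0, 0], 0],
  [[0, 0, 0], [0, 0, 0], 0],
  [[0, 0, 0], [0, 0, 0], 0],
])

```text
clock: 8.97
eef_pos: [0.4843, -0.1874, 0.0464]
tool_rot: [0.989, 0.149, 0.0, 0.0]
ft_force: [2.9, -1.0, 4.3]
grip_width: -0.0001
grasp_force: 2.2
```

Request:
apply_moves([
  [[0, 0, 0], [0, 0, 0], 0],
  [[0, 0, 0], [0, 0, 0], 0],
  [[0, 0, 0], [0, 0, 0], 0],
  [[0, 0, 0], [0, 0, 0], 0],
  [[0, 0, 0], [0, 0, 0], 0],
  [[0, 0, 0], [0, 0, 0], 0],
  [[0, 0, 0], [0, 0, 0], 0],
  [[0, 0, 0], [0, 0, 0], 0],
])

```text
clock: 9.63
eef_pos: [0.4839, -0.1873, 0.0462]
tool_rot: [0.989, 0.149, -0.0, 0.0]
ft_force: [3.5, -1.5, 3.4]
grip_width: 0.0
grasp_force: 2.3
```

Request:
apply_moves([
  [[0, 0, 0], [0, 0, 0], 0],
  [[0, 0, 0], [0, 0, 0], 0],
  [[0, 0, 0], [0, 0, 0], 0],
  [[0, 0, 0], [0, 0, 0], 0],
  [[0, 0, 0], [0, 0, 0], 0],
  [[0, 0, 0], [0, 0, 0], 0],
  [[0, 0, 0], [0, 0, 0], 0],
  [[0, 0, 0], [0, 0, 0], 0],
])

```text
clock: 10.3
eef_pos: [0.4839, -0.1873, 0.0462]
tool_rot: [0.989, 0.149, -0.0, 0.0]
ft_force: [3.9, -0.9, 4.6]
grip_width: 0.0002
grasp_force: 2.3
```

The bar was held at about 5.8 mm for well over a second. Releasing it and lifting away.

Request:
apply_moves([
  [[0, 0, -0.04], [0, 0, 0], 0],
  [[0, 0, -0.08], [0, 0, 0], 0],
  [[0, 0, -0.12], [0, 0, 0], 0],
  [[0, 0, -0.15], [0, 0, 0], 0],
  [[0, 0, -0.15], [0, 0, 0], 0],
  [[0, 0, -0.15], [0, 0, 0], 0],
  [[0, 0, -0.1], [0, 0, 0], 0],
  [[0, 0, 0], [0, 0, 0], 0],
])

```text
clock: 10.97
eef_pos: [0.4842, -0.1873, 0.2081]
tool_rot: [0.989, 0.149, 0.001, 0.001]
ft_force: [0.1, 0.1, 0.4]
grip_width: -0.0005
grasp_force: 0.0
```

Run:
```python
from h import *
o=bot.get_obs();c=get_calibration("wrist");p,d=camera("wrist");cv2.imwrite("pics/w4.png",p[:,:,::-1])
print(o["eef_pos"],o["ft_force"])
f=192/np.tan(np.radians(c["fov_y"])/2);R=cv2.Rodrigues(c["rvec"])[0]
for n,q in(("round",(.5825,-.11,.035)),("bar",(.483,-.1875,.035))):
    x=R@np.array(q)+np.ravel(c["tvec"]);u=f*x[:2]/x[2]+[c["cx"],c["cy"]]
    i,j=u.round().astype(int);Z=np.median(d[j-3:j+4,i-3:i+4]);X=R.T@(np.array([(i-c["cx"])/f*Z,(j-c["cy"])/f*Z,Z])-np.ravel(c["tvec"]));print(n,u,X)
```

```text
[ 0.4842304  -0.18726512  0.20806926] [0.09123896 0.09798392 0.35499389]
round [201.89637417  35.97785627] [ 0.58245023 -0.11020805  0.03568225]
bar [257.53688868 178.56699599] [ 0.48281816 -0.18799457  0.03532486]
```

View pics/w4.png

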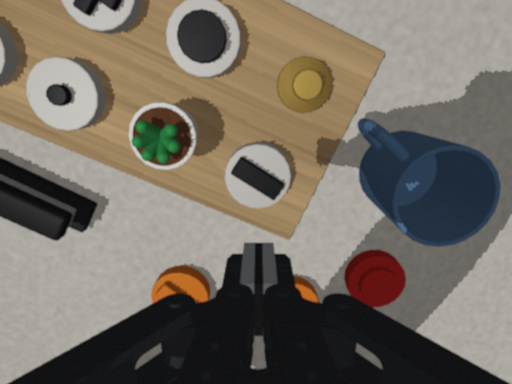

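Both caps are up again at z ≈ 0.035. The round puck is at (202,37), the bar at (258,178), and nothing has shifted. Handing in.

```bash
python3 -c "
from h import *
print(bot.job_done())"
```

```text
the job is handed in; nothing more can be done
None
```

I pressed the white round key and let it come up, held the white bar key down for over 1.3 s and released it, then handed the job in at about 11 s; both caps read as up again in the last wrist picture and nothing in it had moved, but the hand-in gave no verdict.

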